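# Find the full tin by feel and slide it onto the scale

### The job

Three identical closed tins stand on the cutting board; one is full and two are empty, and only their weight tells. Feel which is the full one, for instance by nudging them, and slide it onto the plate of the scale so that it stands upright and wholly on the plate. No empty tin may go onto the scale: leave those standing on the board, and leave the two ramekins, the garlic and the lemon where they are.

Things in the scene. Friction and masses are not known exactly. Their poses are not given: they have to be found in the camera images.
- tin_a: one of three outwardly identical closed plain steel tins, 75 mm in diameter, 58 mm high, standing upright on the board about 120 mm apart in a row along the board's long side. Origin: centre of its underside, z up. One of the three is full (about 0.6 kg), the other two are empty (about 0.1 kg); the letter does not tell which
- tin_b: one of three outwardly identical closed plain steel tins, 75 mm in diameter, 58 mm high, standing upright on the board about 120 mm apart in a row along the board's long side. Origin: centre of its underside, z up. One of the three is full (about 0.6 kg), the other two are empty (about 0.1 kg); the letter does not tell which
- tin_c: one of three outwardly identical closed plain steel tins, 75 mm in diameter, 58 mm high, standing upright on the board about 120 mm apart in a row along the board's long side. Origin: centre of its underside, z up. One of the three is full (about 0.6 kg), the other two are empty (about 0.1 kg); the letter does not tell which
- board: white cutting board, 160 mm (x) by 400 mm (y), fixed on the table, its top 20 mm above the table, edges rounded 3 mm. Origin: centre of its underside at table height; +x points across the board to the scale, which adjoins its far long edge; y along the board
- scale: slim bench scale fixed against the far long edge of the board, turned like it. Origin: at table height under the centre of its steel plate; +x points away from the board. Plate 150 mm (x) by 220 mm (y), its unloaded top 19 mm above the table (1 mm below the board's top), 6 mm gap to the board. Grey panel with a blank dark display beside the plate, y -114 to -172 mm, under 20 mm high
- scale_plate (a joint): how far the scale's plate has sunk, in m: 0 unloaded, about 0.0045 with the full tin, about 0.0008 with an empty one, 0.006 at its stop
- ramekin: glazed white ramekin, 69 mm in diameter, 34 mm high; a loose bystander on the table beside the scale or board; origin: centre of its underside as built
- garlic: garlic bulb, 50 mm wide, 51 mm high; a loose bystander on the table beside the scale or board; origin: centre of its underside as built
- lemon: lemon, 72 x 57 x 58 mm; a loose bystander on the table beside the scale or board; origin: centre of its underside as built
- brown_ramekin: brown ramekin, 69 mm in diameter, 34 mm high; a loose bystander on the table beside the scale or board; origin: centre of its underside as built
Mind the look-alikes: they are no part of the job. Leave any purple look-alike of the tin_b alone. What is shaped like the tin_a but red is not meant.

How it is judged:
At the end, for the whole second after the job is handed in: The full tin stands at rest wholly on the scale's plate (its centre within 50 mm of the plate's centre across and 85 mm along, plate sunk by more than 3 mm), the two other tins stand on the board (centres at least 15 mm inside its long edges), and all three are upright within 0.1 rad (value of joint scale_plate above 0.003 m and ((x of tin_a in the frame of scale between -0.05 and 0.05 m and y of tin_a in the frame of scale between -0.085 and 0.085 m and z of tin_a in the frame of scale between 0.008 and 0.024 m and x of tin_b in the frame of board between -0.065 and 0.065 m and y of tin_b in the frame of board between -0.19 and 0.19 m and z of tin_b in the frame of board between 0.014 and 0.025 m and x of tin_c in the frame of board between -0.065 and 0.065 m and y of tin_c in the frame of board between -0.19 and 0.19 m and z of tin_c in the frame of board between 0.014 and 0.025 m) or (x of tin_b in the frame of scale between -0.05 and 0.05 m and y of tin_b in the frame of scale between -0.085 and 0.085 m and z of tin_b in the frame of scale between 0.008 and 0.024 m and x of tin_a in the frame of board between -0.065 and 0.065 m and y of tin_a in the frame of board between -0.19 and 0.19 m and z of tin_a in the frame of board between 0.014 and 0.025 m and x of tin_c in the frame of board between -0.065 and 0.065 m and y of tin_c in the frame of board between -0.19 and 0.19 m and z of tin_c in the frame of board between 0.014 and 0.025 m) or (x of tin_c in the frame of scale between -0.05 and 0.05 m and y of tin_c in the frame of scale between -0.085 and 0.085 m and z of tin_c in the frame of scale between 0.008 and 0.024 m and x of tin_a in the frame of board between -0.065 and 0.065 m and y of tin_a in the frame of board between -0.19 and 0.19 m and z of tin_a in the frame of board between 0.014 and 0.025 m and x of tin_b in the frame of board between -0.065 and 0.065 m and y of tin_b in the frame of board between -0.19 and 0.19 m and z of tin_b in the frame of board between 0.014 and 0.025 m)) and angle between each of tin_a, tin_b, tin_c's own z axis and vertical below 0.1 rad and linear speed of each of tin_a, tin_b, tin_c below 0.01 m/s); the robot touches nothing.
It fails at once if an empty tin is put on the scale (a tin is more than 5 mm inside the near edge of the plate with its whole width while the plate has sunk by less than 2 mm) (value of joint scale_plate below 0.002 m and ((x of tin_a in the frame of scale between -0.0325 and 0.0325 m and y of tin_a in the frame of scale between -0.085 and 0.085 m and z of tin_a in the frame of scale between 0 and 0.03 m) or (x of tin_b in the frame of scale between -0.0325 and 0.0325 m and y of tin_b in the frame of scale between -0.085 and 0.085 m and z of tin_b in the frame of scale between 0 and 0.03 m) or (x of tin_c in the frame of scale between -0.0325 and 0.0325 m and y of tin_c in the frame of scale between -0.085 and 0.085 m and z of tin_c in the frame of scale between 0 and 0.03 m))).
It fails at once if a tin falls over (angle between any of tin_a, tin_b, tin_c's own z axis and vertical above 0.6 rad).
It fails at once if a ramekin, the garlic or the lemon is shifted by more than 30 mm (distance of any of ramekin, garlic, lemon, brown_ramekin from where it was at the start of the episode above 0.03 m).
It also fails if it takes over 61 s, if anything falls off the work surface, if the arm or the gripper's body presses on something with over 40 N, if the wrist force passes 120 N, or if a joint passes its speed limit or range.

### The arm

A 6-joint arm with a two-finger parallel gripper is mounted at the origin on a cart in front of the work surface, level with it; the furniture and walls round the work are solid. World frame = base frame: x ahead of the robot, y to its left, z up, the work surface at z = 0. Lengths are in m, angles in rad, forces in N, time in s.
With the tool pointing down it reaches from about 0.325 to 0.775 m from the base axis. Payload 5.5 kg.
Tool frame: the origin (TCP) lies midway between the tips of the shut fingers; the grasp point (between the pads) lies 19 mm behind it; y points along the fingers, z is the direction in which the jaws open and shut, and the axes are right-handed (so a half turn about y gives the same grasp; the last joint's range is limited). The gripper opens to 85 mm and grips with 20 to 120 N. Pads are 22 mm wide; open, the fingers measure 114 mm over their backs; the gripper's body (76 mm by 85 mm) begins 54 mm behind the grasp point. The pads swing forward as they close: fully open they stand 13 mm farther back than shut.
Start: joints at [1.076, 0.091, 1.231, -0, 1.82, -0.057], TCP at [0.254, 0.543, 0.231] pointing down, gripper open.
Joint ranges: [-2.87, 2.87], [-0.86, 2.18], [0.17, 2.46], [-1.51, 4.65], [0.06, 2.69], [-2.65, 2.65]. Speed limits (rad/s): [2.57, 2.57, 3.01, 3.14, 3.14, 3.14].

### API

Orientations are given as a unit quaternion [x, y, z, w].
In Python, from station import env gives the robot as it stands.
- The arm moves only by the tool drive_tool, never from a script. Its argument "plan" is a list of rows, each a list of 6 numbers: the shift along the tool's x, y, z scaled (see below), then the turn, a rotation vector about the tool's x, y, z scaled (see below). A call has 1 to 12 rows; each row shifts and turns the pose as measured when the row begins, along the tool's axes as they then stand; what a row does not reach is not made up. The controller multiplies each number of a shift by 200 mm and each number of a turn by 45 degrees. A row lasts 1/12 s, in which the tool goes at most 41.7 mm and 7.16 degrees, less where a joint would pass 70% of its speed; a pose out of reach is approached as far as the arm can. A call with a number of a shift or a turn outside -1 to 1 is refused whole. A call with a gripper value outside its range is refused whole. "gripper" is the closure, from -1 (fully open) to 1 (shut), set as the call begins (left out, the last holds). The fingers move at their own pace and stop on an object; "squeeze" is the grip in N (left out, the last holds). Time passes only in rows, so rows that do not move let the fingers close. It gives the time, the measured TCP pose, the force and the opening at its end, in the units of the state.
- env.sense(): the state, without advancing time (a new reading comes with each control period).
- env.snapshot(name): name is "scene" or "top" or "wrist"; returns a dict with "image" (384x512x3 uint8, red, green, blue), "vertical_fov" (degrees; the focal length in pixels is half the picture's height over the tangent of half this angle, whatever the lens; pixels are square), "cx", "cy" (the principal point, pixels), "rvec" (rotation vector, rad) and "tvec" (3), from world to camera coordinates, as OpenCV has them. Camera axes: x right, y down, z forward; pixel columns grow to the right and rows downward; lengths in m; the calibration is good to about 2 mm. A picture is of the moment at which its call begins. There is no depth.
- env.finish_job(): hands the job in, once; it reports no verdict.
The state is a dict: "time": time; "joint_pos": joint angles; "joint_velocities": joint speeds; "effort": joint torques, N m; "ee_pos": TCP position; "ee_rot": TCP orientation; "wrist_force": force on the tool from outside, world axes, zero at the start; "moment": the same for the moment, N m; "gripper_width": finger opening in m.
Only numpy, scipy, OpenCV 4.12 (cv2) and the standard library are available. Lean on these libraries where they do the work, as an engineer would, in place of code of your own. Each camera call takes 0.05 s, during which the arm holds its last target.

## Working session

There is one attempt and no reset: what is moved stays moved. The work goes in short steps, Python scripts to look and compute and a tool call to move; the robot and the scene stay as the last step left them, time stands still between calls to the robot, and variables do not carry over. Pictures are saved under pics/ and viewed, and the job is handed in when it is done.

Besides the shell and the picture viewer there is one more tool, called after "Request:" by a JSON object that holds its "fn" and its "kwargs", one argument or row to a line. drive_tool: Moves the arm, as the interface text tells. Its arguments: {"type":"object","properties":{"plan":{"type":"array","items":{"type":"array","items":{"type":"number","minimum":-1,"maximum":1}}},"gripper":{"type":"number"},"squeeze":{"type":"number"}},"required":["plan"]}

```bash
mkdir -p pics
cat > h.py <<'E'
from station import env
import numpy as np, cv2
from scipy.spatial.transform import Rotation as R
def snap(n,f):
    s=env.snapshot(n); im=s["image"]; cv2.imwrite("pics/"+f,im[:,:,::-1]); np.savez("pics/"+f+".npz",**s); return s
def cam(s):
    f=s["image"].shape[0]/2/np.tan(np.radians(float(s["vertical_fov"]))/2)
    M=cv2.Rodrigues(np.array(s["rvec"],float))[0]; return f,float(s["cx"]),float(s["cy"]),M,np.array(s["tvec"],float).ravel()
def ray(s,u,v,z):
    f,cx,cy,M,t=cam(s); c=-M.T@t; d=M.T@np.array([(u-cx)/f,(v-cy)/f,1]); return c+d*(z-c[2])/d[2]
def proj(s,p):
    f,cx,cy,M,t=cam(s); q=M@np.array(p)+t; return f*q[0]/q[2]+cx,f*q[1]/q[2]+cy
E
python3 - <<'E'
from h import *
for n in("scene","top","wrist"):
    s=snap(n,n+"0.png"); print(n,s["vertical_fov"],s["tvec"],s["rvec"])
st=env.sense(); print(st); print(R.from_quat(st["ee_rot"]).as_matrix().round(3))
E
```

```text
scene 49.67894186117948 [-0.43174611  0.26203716  1.19897868] [ 2.23509612 -0.59871525  0.25955943]
top 44.258022827770446 [0.07128577 0.54855288 1.40813254] [ 2.10275076 -2.15955954  0.20463618]
wrist 69.18334417637426 [-0.59955194 -0.03883982  0.37903423] [-2.42554248 -1.54330776 -0.23537096]
{'time': 0.15, 'joint_pos': array([ 1.07630877e+00,  9.17151004e-02,  1.23158596e+00,  2.02955131e-05,
        1.81981063e+00, -5.66813204e-02]), 'joint_velocities': array([-1.73555037e-04, -1.60021363e-03, -2.29526554e-03, -2.59340802e-03,
        3.49063310e-05,  2.71611534e-05]), 'effort': array([ 1.72238997e-03, -4.59375107e+01, -4.18524814e+01, -9.67111259e-05,
        9.63678234e-03,  6.52994075e-06]), 'ee_pos': array([0.25425899, 0.54323436, 0.23040631]), 'ee_rot': array([ 0.69074764, -0.1537057 ,  0.15340004, -0.68971783]), 'wrist_force': array([-0.7376426 , -0.21584219,  0.61887176]), 'moment': array([-0.01179556, -0.01335979, -0.0466856 ]), 'gripper_width': 0.08526458120743041}
[[ 0.906 -0.001  0.424]
 [-0.424 -0.001  0.906]
 [-0.    -1.    -0.002]]
```

View pics/top0.png

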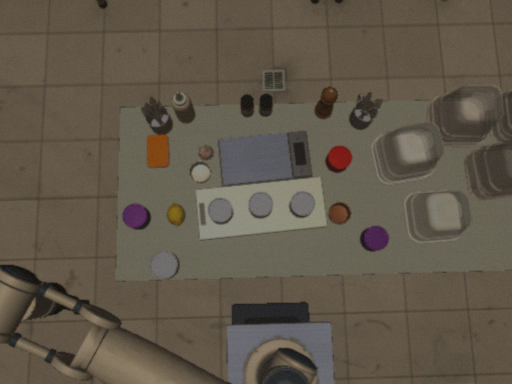

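View pics/scene0.png

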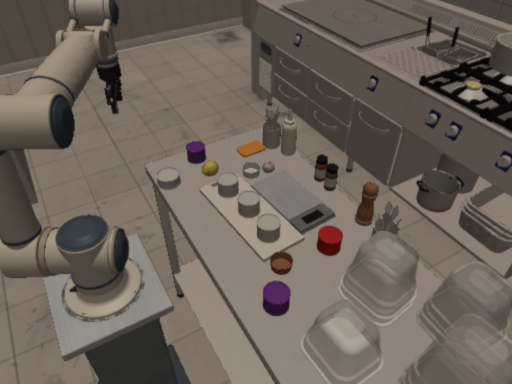

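Run:
```python
from h import *
s=dict(np.load("pics/top0.png.npz")); 
im=cv2.imread("pics/top0.png"); c=im[90:290,100:400]; cv2.imwrite("pics/topc.png",cv2.resize(c,None,fx=2.6,fy=2.6,interpolation=cv2.INTER_CUBIC))
hsv=cv2.cvtColor(im,cv2.COLOR_BGR2HSV)
for p in [(220,211),(261,205),(303,204),(250,190),(255,160),(300,130),(210,230),(164,265)]: print(p,im[p[1],p[0]],hsv[p[1],p[0]], ray(s,*p,0.078).round(3))
g=cv2.cvtColor(im,cv2.COLOR_BGR2GRAY)
m=(g>150).astype(np.uint8)
for r in(130,140,150,160): print(r,int((g>r).sum()))
```

```text
(220, 211) [114 114 116] [  0   4 116] [0.487 0.167 0.078]
(261, 205) [110 111 113] [ 10   7 113] [0.502 0.043 0.078]
(303, 204) [112 113 114] [ 15   4 114] [ 0.502 -0.083  0.078]
(250, 190) [127 144 146] [ 27  33 146] [0.549 0.075 0.078]
(255, 160) [97 88 89] [123  24  97] [0.642 0.058 0.078]
(300, 130) [76 89 92] [24 44 92] [ 0.734 -0.084  0.078]
(210, 230) [130 142 141] [ 33  22 142] [0.431 0.198 0.078]
(164, 265) [111 111 110] [ 90   2 111] [0.332 0.334 0.078]
130 4563
140 1758
150 0
160 0
```

View pics/topc.png

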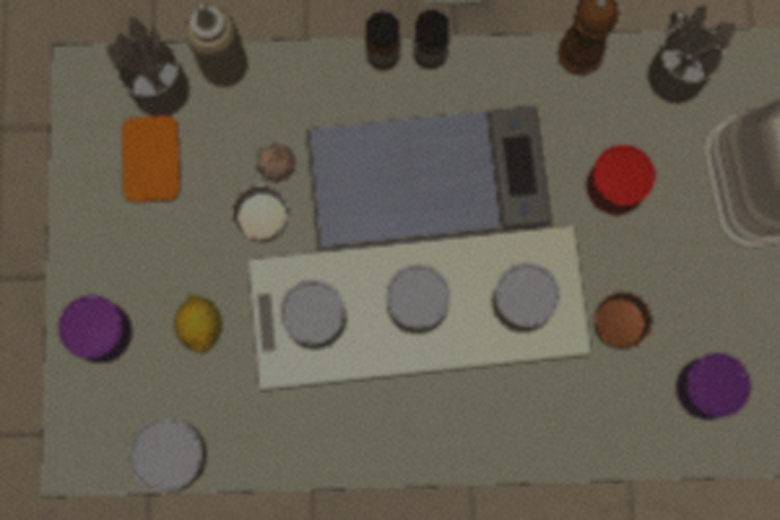

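```bash
cat > tins.py <<'E'
from h import *
def tins(s,quiet=False):
    im=np.ascontiguousarray(s["image"][:,:,::-1]); hsv=cv2.cvtColor(im,cv2.COLOR_BGR2HSV)
    board=((hsv[...,1]<16)&(hsv[...,2]>85)&(hsv[...,2]<135)).astype(np.uint8)
    board=cv2.morphologyEx(board,cv2.MORPH_OPEN,np.ones((3,3),np.uint8))
    out=[]
    n,l,st,ce=cv2.connectedComponentsWithStats(board)
    for i in range(1,n):
        if 200<st[i,4]<900:
            p=ray(s,*ce[i],0.078); 
            if 0.33<p[0]<0.8 and abs(p[1])<0.3: out.append(p[:2]); print(ce[i].round(1),st[i],p.round(4))
    return out
if __name__=="__main__":
    tins(env.snapshot("top"))
E
python3 - <<'E'
from tins import *
s=dict(np.load("pics/top0.png.npz")); tins(s)
f=lambda a,z:np.array([ray(s,(x)/2.6+100,(y)/2.6+90,z)[:2] for x,y in a])
b=f([(250,260),(573,227),(588,353),(260,388)],.02); p=f([(308,130),(488,112),(502,230),(320,247)],.019)
print(b.round(4),b.mean(0),p.round(4),p.mean(0))
for q in(b,p):
  d=(q[0]-q[1]+q[3]-q[2]); print(np.degrees(np.arctan2(d[1],d[0]))-90, np.linalg.norm(d)/2, np.linalg.norm(q[0]-q[3]))
o=f([(276,161),(261,214),(197,322),(622,321)],.03);print(o.round(3)); print(f([(715,384)],.058),f([(624,177)],.058))
E
```

```text
[260.  204.1] [249 193  23  22 395] [0.5052 0.0463 0.078 ]
[302.2 203.1] [292 192  22  22 380] [ 0.505 -0.081  0.078]
[219.9 209.9] [210 200  21  21 387] [0.4907 0.1674 0.078 ]
[[ 0.5642  0.2449]
 [ 0.595  -0.1487]
 [ 0.4405 -0.1587]
 [ 0.4092  0.2337]] [0.50223204 0.04280413] [[ 0.7261  0.1727]
 [ 0.7437 -0.0509]
 [ 0.5937 -0.062 ]
 [ 0.5783  0.16  ]] [0.66044718 0.0549475 ]
4.516695368008357 0.3942682329226723 0.15547577131555948
4.2350128481862015 0.22340733974184812 0.14833393587766935
[[ 0.685  0.211]
 [ 0.619  0.23 ]
 [ 0.489  0.307]
 [ 0.477 -0.2  ]]
[[ 0.39654285 -0.2983472 ]] [[ 0.64660219 -0.20721505]]
```

Request:
{"fn": "drive_tool", "kwargs": {
  "plan": [
    [0,0,0,0,-0.132,0],
    [0,0,0,0,-0.132,0],
    [0,0,0,0,-0.132,0],
    [0,0,0,0,-0.132,0],
    [0,0,0,0,-0.132,0]
  ],
  "gripper": -1
}}

```text
time: 0.57
ee_pos: [0.2539, 0.5426, 0.2278]
ee_rot: [0.708, 0.034, -0.037, -0.704]
wrist_force: [1.1, -0.2, -0.3]
gripper_width: 0.0857
```

```bash
cat > go.py <<'E'
from h import *
import sys
st=env.sense(); M=R.from_quat(st["ee_rot"]).as_matrix()
B=np.array([[0.0,0.997,-.078],[0,.078,.997],[-1,0,0]])  # cols down? fix below
x=np.array([.997,.078,0]);y=np.array([0,0,-1.]);z=np.array([-.078,.997,0])
T=np.stack([x,y,z],1)
print("t",round(st["time"],2),"pos",st["ee_pos"].round(4),"F",st["wrist_force"].round(2),"M",st["moment"].round(3),"w",round(st["gripper_width"],4))
print("turn needed /45deg", (np.degrees(R.from_matrix(M.T@T).as_rotvec())/45).round(3))
if len(sys.argv)>3:
    d=np.array([float(a) for a in sys.argv[1:4]])-st["ee_pos"]; print("shift total units",(M.T@d/0.2).round(3))
E
python3 go.py .491 .167 .15
```

```text
t 0.57 pos [0.2539 0.5426 0.2278] F [ 1.08 -0.17 -0.27] M [ 0.059 -0.019  0.013] w 0.0857
turn needed /45deg [ 0.006  0.029 -0.004]
shift total units [ 0.992  0.396 -1.986]
```

Request:
{"fn": "drive_tool", "kwargs": {
  "plan": [
    [0.083,0.033,-0.165,0,0.03,0],
    [0.083,0.033,-0.165,0,0,0],
    [0.083,0.033,-0.165,0,0,0],
    [0.083,0.033,-0.165,0,0,0],
    [0.083,0.033,-0.165,0,0,0],
    [0.083,0.033,-0.165,0,0,0],
    [0.083,0.033,-0.165,0,0,0],
    [0.083,0.033,-0.165,0,0,0],
    [0.083,0.033,-0.165,0,0,0],
    [0.083,0.033,-0.165,0,0,0],
    [0.083,0.033,-0.165,0,0,0],
    [0,0,0,0,0,0]
  ]
}}

```text
time: 1.57
ee_pos: [0.4717, 0.182, 0.1463]
ee_rot: [0.71, 0.029, -0.035, -0.703]
wrist_force: [-0.7, -0.3, -0.8]
gripper_width: 0.0854
```

```bash
python3 go.py .491 .167 .15; python3 -c "
from h import *
snap('wrist','w1.png')"
```

```text
t 1.57 pos [0.4717 0.182  0.1463] F [-0.66 -0.25 -0.85] M [ 0.02   0.019 -0.02 ] w 0.0854
turn needed /45deg [ 0.011  0.017 -0.012]
shift total units [ 0.089 -0.019 -0.083]
```

View pics/w1.png

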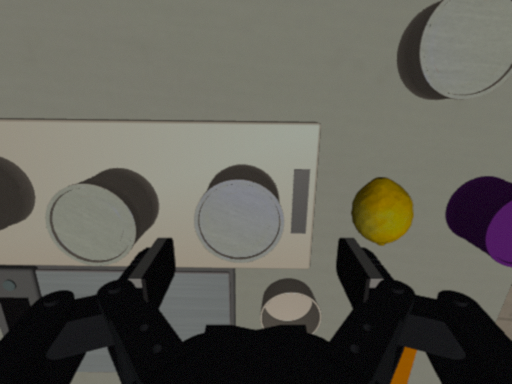

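Run:
```python
from h import *
s=dict(np.load("pics/w1.png.npz"))
print(ray(s,239.5,219,.078), ray(s,94,221,.078), ray(s,239.5-43.5,219,.078)-ray(s,239.5+43.5,219,.078))
print("board corners",ray(s,321,122,.02),ray(s,311,268,.02),"scale corner",ray(s,235,268,.019))
```

```text
[0.48901442 0.16997401 0.078     ] [0.50224099 0.05010098 0.078     ] [ 0.00679231 -0.07126246  0.        ]
board corners [0.40841007 0.23730898 0.02      ] [0.56541985 0.25146589 0.02      ] scale corner [0.57421426 0.16764255 0.019     ]
```

Request:
{"fn": "drive_tool", "kwargs": {
  "plan": [
    [0.04,0,-0.03,0.01,0.017,-0.01],
    [0.04,0,-0.03,0,0,0],
    [0,0,0,0,0,0],
    [0,0,0,0,0,0]
  ]
}}

```text
time: 1.95
ee_pos: [0.4885, 0.1747, 0.147]
ee_rot: [-0.705, -0.027, 0.028, 0.708]
wrist_force: [0.3, 0.2, -0.9]
gripper_width: 0.0855
```

```bash
python3 go.py .4895 .169 .033
```

```text
t 1.95 pos [0.4885 0.1747 0.147 ] F [ 0.34  0.21 -0.95] M [ 0.033 -0.001 -0.037] w 0.0855
turn needed /45deg [-0.004  0.001 -0.002]
shift total units [ 0.004  0.57  -0.03 ]
```

Request:
{"fn": "drive_tool", "kwargs": {
  "plan": [
    [0,0,-0.03,0,0,0],
    [0,0,-0.01,0,0,0],
    [0,0.08,0,0,0,0],
    [0,0.08,0,0,0,0],
    [0,0.08,0,0,0,0]
  ]
}}

```text
time: 2.37
ee_pos: [0.4908, 0.1698, 0.1037]
ee_rot: [-0.704, -0.033, 0.027, 0.709]
wrist_force: [-1.1, -0.2, -0.0]
gripper_width: 0.0851
```

```bash
python3 go.py .4895 .169 .033
```

```text
t 2.37 pos [0.4908 0.1698 0.1037] F [-1.11 -0.16 -0.02] M [-0.011  0.032 -0.054] w 0.0851
turn needed /45deg [-0.007  0.008  0.011]
shift total units [-0.01   0.353 -0.005]
```

Request:
{"fn": "drive_tool", "kwargs": {
  "plan": [
    [-0.005,0.05,-0.004,-0.007,0.008,0.01],
    [-0.005,0.05,0,0,0,0],
    [0,0.05,0,0,0,0],
    [0,0.05,0,0,0,0],
    [0,0.05,0,0,0,0],
    [0,0.05,0,0,0,0],
    [0,0.03,0,0,0,0],
    [0,0.02,0,0,0,0],
    [0,0,0,0,0,0],
    [0,0,0,0,0,0],
    [0,0,0,0,0,0]
  ]
}}

```text
time: 3.28
ee_pos: [0.4867, 0.1695, 0.0252]
ee_rot: [0.707, 0.027, -0.03, -0.706]
wrist_force: [-0.5, -0.1, 0.2]
gripper_width: 0.0853
```

```bash
python3 go.py .4895 .169 .033;python3 -c "
from h import *
snap('wrist','w2.png')"
```

```text
t 3.28 pos [0.4867 0.1695 0.0252] F [-0.48 -0.09  0.22] M [0.021 0.042 0.019] w 0.0853
turn needed /45deg [ 0.001  0.003 -0.005]
shift total units [ 0.014 -0.039 -0.004]
```

View pics/w2.png

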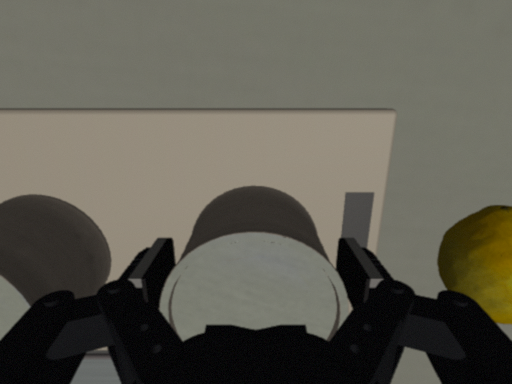

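Request:
{"fn": "drive_tool", "kwargs": {
  "plan": [
    [0.005,-0.02,0,0,0,0],
    [0.005,-0.02,0,0,0,0],
    [0,0,0,0,0,0],
    [0,0,0,0,0,0],
    [0,0,0,0,0,0],
    [0,0,0,0,0,0],
    [0,0,0,0,0,0],
    [0,0,0,0,0,0]
  ],
  "gripper": 1,
  "squeeze": 30
}}

```text
time: 4.0
ee_pos: [0.4873, 0.1692, 0.0318]
ee_rot: [0.707, 0.025, -0.031, -0.706]
wrist_force: [-0.0, 0.4, -6.1]
gripper_width: 0.0742
```

```bash
python3 go.py
```

```text
t 4.0 pos [0.4873 0.1692 0.0318] F [-0.    0.44 -6.11] M [-0.02   0.038  0.071] w 0.0742
turn needed /45deg [ 0.002  0.003 -0.011]
```

Request:
{"fn": "drive_tool", "kwargs": {
  "plan": [
    [0,-0.03,0,0,0,0],
    [0,-0.03,0,0,0,0],
    [0,-0.03,0,0,0,0],
    [0,0,0,0,0,0],
    [0,0,0,0,0,0],
    [0,0,0,0,0,0],
    [0,0,0,0,0,0]
  ]
}}

```text
time: 4.58
ee_pos: [0.4877, 0.1693, 0.0524]
ee_rot: [0.707, 0.026, -0.031, -0.706]
wrist_force: [-0.2, 0.3, -5.4]
gripper_width: 0.0739
```

```bash
python3 go.py;python3 -c "
from h import *
snap('wrist','w3.png');s=snap('scene','s3.png')
cv2.imwrite('pics/s3c.png',cv2.resize(s['image'][130:280,150:350,::-1],None,fx=4,fy=4))
for i in range(4): print(env.sense()['wrist_force'].round(2)); env.snapshot('top')"
```

```text
t 4.58 pos [0.4877 0.1693 0.0524] F [-0.21  0.34 -5.43] M [ 0.007  0.049 -0.002] w 0.0739
turn needed /45deg [ 0.002  0.003 -0.01 ]
[-0.15  0.09 -6.24]
[-0.15  0.21 -4.51]
[ 0.1   0.76 -5.66]
[-0.05 -0.3  -6.23]
```

View pics/s3c.png

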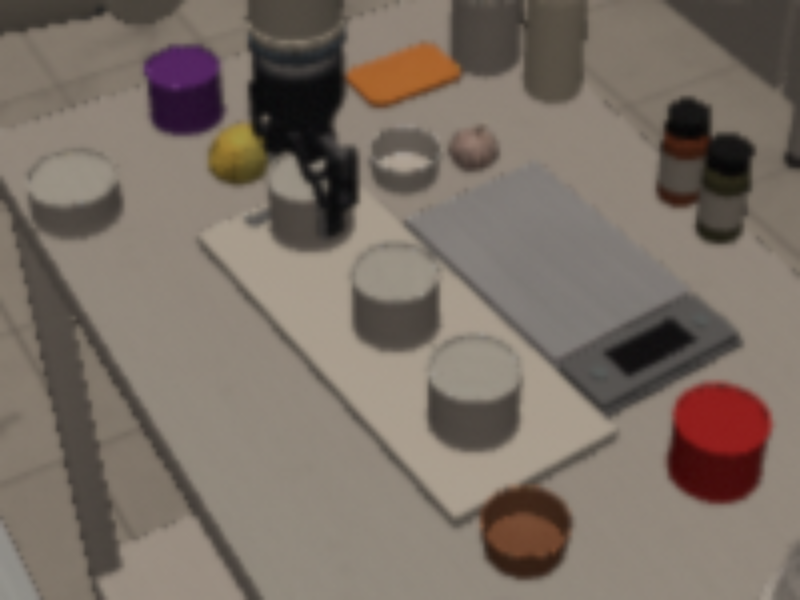

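The wrist carries about 5.6 N, so this left tin is the full one. Next I'll pin down the plate's pose, because it must first touch the plate near its edge, before it is 5 mm inside.

Run:
```python
from h import *
s=snap("top","t4.png"); w=snap("wrist","w4.png"); sc=snap("scene","s4.png")
im=s["image"][:,:,::-1]; cv2.imwrite("pics/t4c.png",cv2.resize(im[120:245,190:335],None,fx=5.5,fy=4.7 if 0 else 4.7,interpolation=cv2.INTER_CUBIC) if 0 else cv2.resize(im[125:245,190:332],None,fx=5,fy=5,interpolation=cv2.INTER_CUBIC))
im=sc["image"][:,:,::-1]; cv2.imwrite("pics/s4c.png",cv2.resize(im[160:270,190:340],None,fx=5,fy=5,interpolation=cv2.INTER_CUBIC))
print(env.sense()["wrist_force"])
```

```text
[-0.22527225 -0.2520757  -5.6743361 ]
```

View pics/t4c.png

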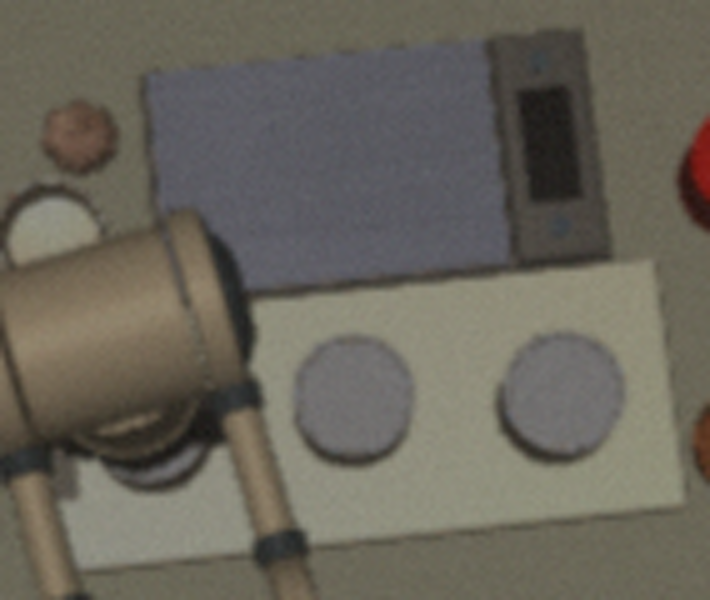

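View pics/s4c.png

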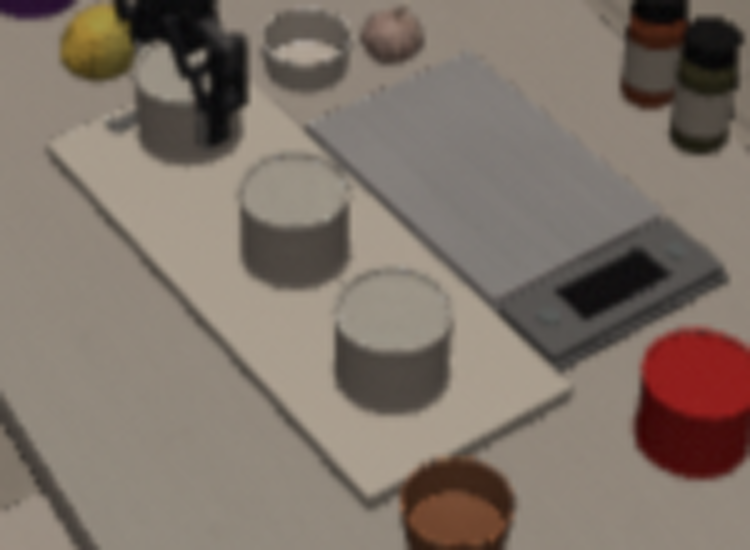

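View pics/w4.png

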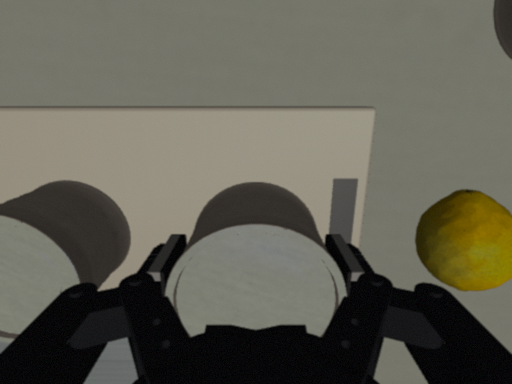

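Run:
```python
from h import *
t=dict(np.load("pics/t4.png.npz")); sc=dict(np.load("pics/s4.png.npz"))
ft=lambda x,y,z:ray(t,190+(x+.5)/5-.5,125+(y+.5)/5-.5,z)[:2].round(4)
fs=lambda x,y,z:ray(sc,190+(x+.5)/5-.5,160+(y+.5)/5-.5,z)[:2].round(4)
print("top plate FL FR NR", ft(145,75,.019),ft(490,38,.019),ft(512,265,.019))
print("scene plate FL FR NR NL",fs(470,55,.019),fs(655,218,.019),fs(500,302,.019),fs(310,128,.019))
print("board top FR NR NL", ft(655,262,.02),ft(684,502,.02),ft(78,570,.02)); print("board scene",fs(572,388,.02),fs(368,500,.02),fs(47,148,.02))
print("tins top",ft(354,398,.078),ft(564,396,.078),"scene",fs(295,188,.078),fs(394,312,.078))
```

```text
top plate FL FR NR [0.7274 0.1722] [ 0.7466 -0.0507] [ 0.5966 -0.0587]
scene plate FL FR NR NL [0.7309 0.1694] [ 0.7422 -0.0466] [ 0.6047 -0.0609] [0.5844 0.1564]
board top FR NR NL [ 0.596  -0.1495] [ 0.4429 -0.1596] [0.4107 0.2177]
board scene [ 0.6009 -0.1484] [ 0.4428 -0.1614] [0.41   0.2311]
tins top [0.5048 0.0452] [ 0.5027 -0.0814] scene [0.5114 0.0478] [ 0.508  -0.0827]
```

Request:
{"fn": "drive_tool", "kwargs": {
  "plan": [
    [0,-0.07,0,0,0,0],
    [0,-0.07,0,0,0,0],
    [0,-0.07,0,0,0,0],
    [0.08,-0.05,-0.05,0,0,0],
    [0.08,0,-0.08,0,0,0],
    [0.08,0,-0.08,0,0,0],
    [0.08,0,-0.08,0,0,0],
    [0.08,0,-0.08,0,0,0],
    [0.08,0,-0.08,0,0,0],
    [0.08,0,-0.05,0,0,0],
    [0,0,0,0,0,0],
    [0,0,0,0,0,0]
  ]
}}

```text
time: 6.03
ee_pos: [0.6121, 0.0751, 0.1035]
ee_rot: [0.707, 0.026, -0.033, -0.706]
wrist_force: [-0.1, -0.9, -5.2]
gripper_width: 0.0737
```

```bash
python3 go.py .6186 .0721 .06
```

```text
t 6.03 pos [0.6121 0.0751 0.1035] F [-0.13 -0.86 -5.2 ] M [ 0.041 -0.008  0.017] w 0.0737
turn needed /45deg [ 0.002  0.006 -0.014]
shift total units [ 0.033  0.217 -0.017]
```

Request:
{"fn": "drive_tool", "kwargs": {
  "plan": [
    [0.02,0.05,-0.015,0,0.006,-0.01],
    [0.016,0.05,-0.005,0,0,0],
    [0,0.05,0,0,0,0],
    [0,0.05,0,0,0,0],
    [0,0,0,0,0,0],
    [0,0,0,0,0,0]
  ]
}}

```text
time: 6.53
ee_pos: [0.617, 0.0734, 0.0569]
ee_rot: [0.707, 0.026, -0.031, -0.706]
wrist_force: [-0.6, -0.1, -3.7]
gripper_width: 0.0736
```

```bash
python3 go.py .6186 .0721 .045
python3 - <<'E'
from h import *
w=snap("wrist","w5.png"); sc=snap("scene","s5.png")
im=sc["image"][:,:,::-1]; cv2.imwrite("pics/s5c.png",cv2.resize(im[140:250,200:350],None,fx=5,fy=5,interpolation=cv2.INTER_CUBIC))
E
```

```text
t 6.53 pos [0.617  0.0734 0.0569] F [-0.59 -0.1  -3.67] M [-0.023  0.063 -0.022] w 0.0736
turn needed /45deg [ 0.001  0.003 -0.008]
shift total units [ 0.008  0.059 -0.007]
```

View pics/w5.png

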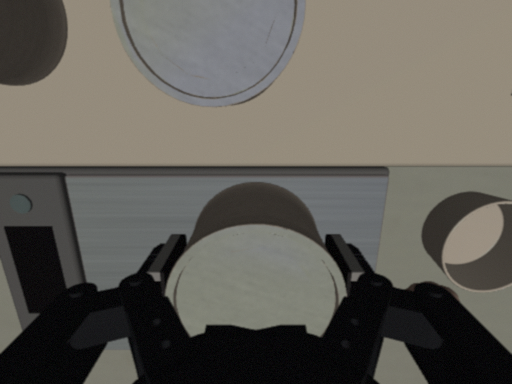

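View pics/s5c.png

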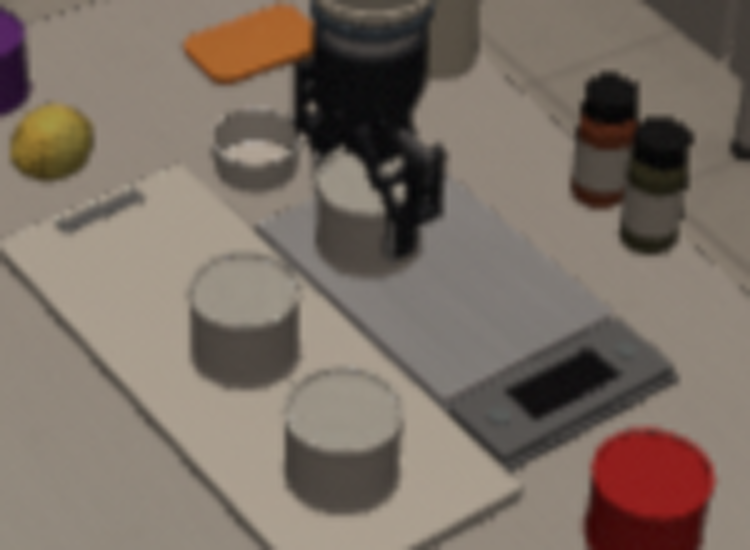

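Run:
```python
from h import *
w=dict(np.load("pics/w5.png.npz")); x=np.array([.997,.078]);y=np.array([-.078,.997])
def P(u,v,z): p=ray(w,u,v,z)[:2]; return p.round(4), "bx %.4f by %.4f"%(p@x,p@y)
print("tin near bottom",P(257,182.5,.045)); print("lid near",P(257,225,.103)); print("lid L/R",P(173,290,.103),P(340,290,.103))
print("plate near edge",P(257,176,.019),P(100,176,.019)); print("board edge",P(257,166,.02)); print("plate left corner",P(388,170,.019),"panel",P(64,176,.019))
p=np.array([.617,.0734]);print("tcp",p@x,p@y)
p=np.array([.663,.0555]);print("scale",p@x,p@y)
```

```text
tin near bottom (array([0.5858, 0.0719]), 'bx 0.5897 by 0.0260')
lid near (array([0.5859, 0.0716]), 'bx 0.5898 by 0.0257')
lid L/R (array([0.6177, 0.0397]), 'bx 0.6189 by -0.0086') (array([0.6122, 0.1079]), 'bx 0.6188 by 0.0598')
plate near edge (array([0.5888, 0.0723]), 'bx 0.5927 by 0.0262') (array([ 0.5972, -0.0327]), 'bx 0.5929 by -0.0792')
board edge (array([0.5817, 0.0717]), 'bx 0.5856 by 0.0261')
plate left corner (array([0.5777, 0.1589]), 'bx 0.5883 by 0.1134') panel (array([ 0.5992, -0.0568]), 'bx 0.5930 by -0.1033')
tcp 0.6208741999999999 0.025053800000000005
scale 0.66534 0.0036194999999999977
```

Request:
{"fn": "drive_tool", "kwargs": {
  "plan": [
    [0,0.04,0,0,0,0],
    [0,0.04,0,0,0,0],
    [0,0.03,0,0,0,0],
    [0,0,0,0,0,0],
    [0,0,0,0,0,0]
  ]
}}

```text
time: 7.05
ee_pos: [0.6179, 0.0737, 0.035]
ee_rot: [0.707, 0.028, -0.029, -0.706]
wrist_force: [0.5, 0.3, -5.7]
gripper_width: 0.0738
```

```bash
python3 go.py .617 .0734 .026
```

```text
t 7.05 pos [0.6179 0.0737 0.035 ] F [ 0.51  0.3  -5.75] M [-0.041  0.042  0.032] w 0.0738
turn needed /45deg [ 0.001  0.003 -0.003]
shift total units [-0.005  0.045 -0.001]
```

Request:
{"fn": "drive_tool", "kwargs": {
  "plan": [
    [-0.005,0.02,0,0,0,0],
    [0,0.015,0,0,0,0],
    [0,0.01,0,0,0,0],
    [0,0,0,0,0,0],
    [0,0,0,0,0,0]
  ]
}}

```text
time: 7.47
ee_pos: [0.6174, 0.0737, 0.027]
ee_rot: [0.707, 0.028, -0.029, -0.706]
wrist_force: [-1.1, -0.9, -2.7]
gripper_width: 0.074
```

```bash
python3 go.py .617 .0734 .026
```

```text
t 7.47 pos [0.6174 0.0737 0.027 ] F [-1.06 -0.91 -2.65] M [ 0.013  0.307 -0.027] w 0.074
turn needed /45deg [ 0.001  0.003 -0.001]
shift total units [-0.002  0.005 -0.001]
```

Request:
{"fn": "drive_tool", "kwargs": {
  "plan": [
    [0,0.008,0,0,0,0],
    [0,0.005,0,0,0,0],
    [0,0,0,0,0,0],
    [0,0,0,0,0,0]
  ]
}}

```text
time: 7.8
ee_pos: [0.6176, 0.0737, 0.0261]
ee_rot: [0.707, 0.029, -0.028, -0.706]
wrist_force: [-2.2, -0.3, -1.3]
gripper_width: 0.0738
```

Request:
{"fn": "drive_tool", "kwargs": {
  "plan": [
    [0,0,0,0,0,0],
    [0,0,0,0,0,0],
    [0,0,0,0,0,0],
    [0,0,0,0,0,0],
    [0,0,0,0,0,0]
  ],
  "gripper": -1
}}

```text
time: 8.22
ee_pos: [0.6209, 0.0738, 0.0295]
ee_rot: [0.707, 0.032, -0.025, -0.706]
wrist_force: [0.8, -0.5, 0.3]
gripper_width: 0.0853
```

```bash
python3 go.py
python3 - <<'E'
from h import *
w=snap("wrist","w6.png"); sc=snap("scene","s6.png")
im=sc["image"][:,:,::-1]; cv2.imwrite("pics/s6c.png",cv2.resize(im[140:250,200:350],None,fx=5,fy=5,interpolation=cv2.INTER_CUBIC))
E
```

```text
t 8.22 pos [0.6209 0.0738 0.0295] F [ 0.77 -0.49  0.26] M [ 0.001 -0.04   0.004] w 0.0853
turn needed /45deg [0.002 0.003 0.012]
```

View pics/w6.png

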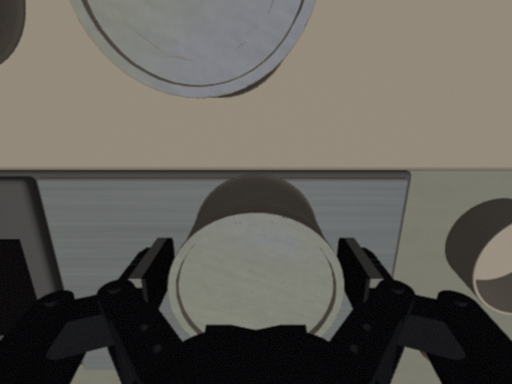

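View pics/s6c.png

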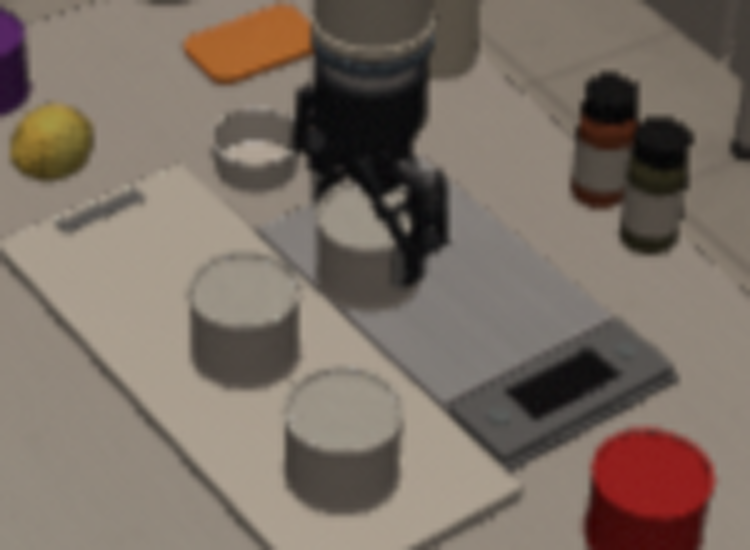

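Tin released on the near edge of the plate with the plate carrying it. I'll now push it 15 mm or so further in with shut fingers, which can't lift it.

Request:
{"fn": "drive_tool", "kwargs": {
  "plan": [
    [0,-0.08,0,0,0,0.01],
    [0,-0.1,0,0,0,0],
    [0,-0.1,0,0,0,0],
    [0,-0.1,0,0,0,0],
    [0,-0.1,0,0,0,0],
    [-0.1,0,0,0,0,0],
    [-0.1,0,0,0,0,0],
    [-0.1,0,0,0,0,0],
    [0,0,0,0,0,0],
    [0,0,0,0,0,0]
  ]
}}

```text
time: 9.15
ee_pos: [0.5588, 0.0688, 0.1292]
ee_rot: [0.707, 0.028, -0.028, -0.706]
wrist_force: [-0.3, -0.0, 0.6]
gripper_width: 0.0854
```

Request:
{"fn": "drive_tool", "kwargs": {
  "plan": [
    [0,0,0,0,0,0],
    [0,0,0,0,0,0],
    [0,0,0,0,0,0],
    [0,0,0,0,0,0],
    [0,0,0,0,0,0],
    [0,0,0,0,0,0],
    [0,0,0,0,0,0],
    [0,0,0,0,0,0]
  ],
  "gripper": 1
}}

```text
time: 9.82
ee_pos: [0.5612, 0.0689, 0.128]
ee_rot: [0.707, 0.028, -0.029, -0.706]
wrist_force: [-0.1, -0.1, 0.9]
gripper_width: -0.0002
```

```bash
python3 go.py .566 .069 .045
python3 - <<'E'
from h import *
w=snap("wrist","w7.png"); sc=snap("scene","s7.png")
im=sc["image"][:,:,::-1]; cv2.imwrite("pics/s7c.png",cv2.resize(im[140:250,200:350],None,fx=5,fy=5,interpolation=cv2.INTER_CUBIC))
E
```

```text
t 9.82 pos [0.5612 0.0689 0.128 ] F [-0.06 -0.15  0.85] M [-0.005  0.002 -0.027] w -0.0002
turn needed /45deg [ 0.002  0.003 -0.001]
shift total units [ 0.024  0.415 -0.001]
```

View pics/w7.png

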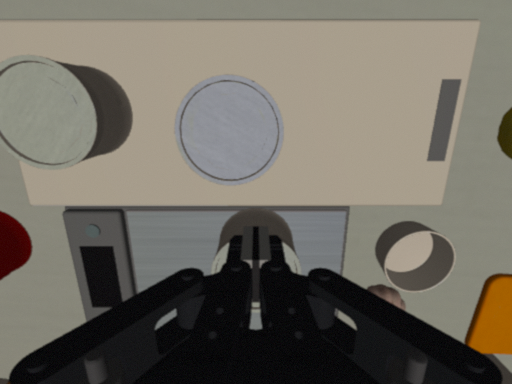

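View pics/s7c.png

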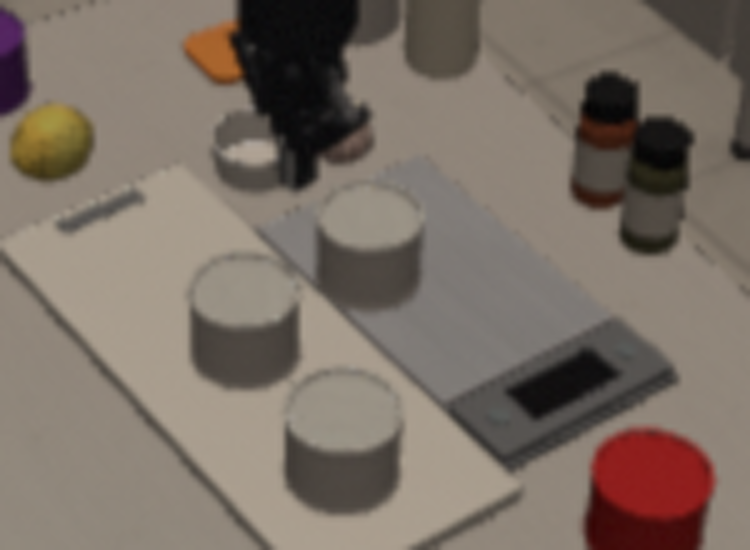

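Request:
{"fn": "drive_tool", "kwargs": {
  "plan": [
    [0.015,0,0,0,0,0],
    [0,0.06,0,0,0,0],
    [0,0.06,0,0,0,0],
    [0,0.06,0,0,0,0],
    [0,0.06,0,0,0,0],
    [0,0.06,0,0,0,0],
    [0,0.06,0,0,0,0],
    [0,0.05,0,0,0,0],
    [0,0,0,0,0,0],
    [0,0,0,0,0,0]
  ]
}}

```text
time: 10.75
ee_pos: [0.562, 0.0689, 0.0334]
ee_rot: [0.707, 0.026, -0.031, -0.706]
wrist_force: [1.0, -0.5, 0.8]
gripper_width: -0.0001
```

```bash
python3 go.py .60 .0721 .045
python3 - <<'E'
from h import *
w=snap("wrist","w8.png")
E
```

```text
t 10.75 pos [0.562  0.0689 0.0334] F [ 1.01 -0.54  0.8 ] M [ 0.057  0.009 -0.032] w -0.0001
turn needed /45deg [ 0.001  0.003 -0.008]
shift total units [ 0.19  -0.059  0.001]
```

View pics/w8.png

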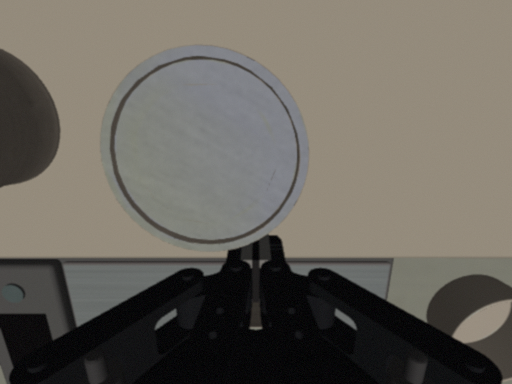

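Request:
{"fn": "drive_tool", "kwargs": {
  "plan": [
    [0,-0.04,0,0,0,0],
    [0.02,0,0,0,0,0],
    [0.02,0,0,0,0,0],
    [0.02,0,0,0,0,0],
    [0.02,0,0,0,0,0],
    [0.02,0,0,0,0,0],
    [0.02,0,0,0,0,0],
    [0.02,0,0,0,0,0],
    [0.02,0,0,0,0,0],
    [0,0,0,0,0,0]
  ]
}}

```text
time: 11.63
ee_pos: [0.5975, 0.0714, 0.0449]
ee_rot: [0.707, 0.026, -0.03, -0.706]
wrist_force: [-1.5, -0.8, -0.3]
gripper_width: 0.0003
```

```bash
python3 go.py .60 .0721 .042
python3 - <<'E'
from h import *
w=snap("wrist","w9.png"); sc=snap("scene","s9.png")
im=sc["image"][:,:,::-1]; cv2.imwrite("pics/s9c.png",cv2.resize(im[140:250,200:350],None,fx=5,fy=5,interpolation=cv2.INTER_CUBIC))
E
```

```text
t 11.63 pos [0.5975 0.0714 0.0449] F [-1.5  -0.83 -0.29] M [-0.091  0.163 -0.005] w 0.0003
turn needed /45deg [ 0.002  0.002 -0.008]
shift total units [0.013 0.014 0.003]
```

View pics/s9c.png

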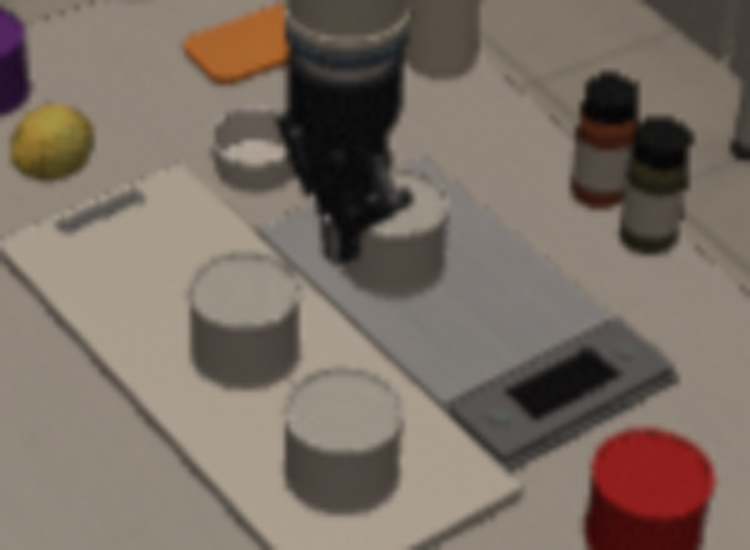

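Slid well in, about 18 mm past the plate's near edge. I'll back off, raise and retreat.

Request:
{"fn": "drive_tool", "kwargs": {
  "plan": [
    [-0.03,0,0,0,0,0],
    [-0.03,0,0,0,0,0],
    [-0.03,-0.03,0,0,0,0],
    [0,-0.1,0,0,0,0],
    [0,-0.15,0,0,0,0],
    [0,-0.15,0,0,0,0],
    [0,-0.15,0,0,0,0],
    [0,-0.1,0.1,0,0,0],
    [0,0,0.15,0,0,0],
    [0,0,0.15,0,0,0],
    [0,0,0.15,0,0,0],
    [0,0,0.15,0,0,0]
  ]
}}

```text
time: 12.73
ee_pos: [0.5632, 0.2083, 0.1956]
ee_rot: [0.707, 0.027, -0.022, -0.706]
wrist_force: [1.0, 0.5, -0.2]
gripper_width: 0.0001
```

Request:
{"fn": "drive_tool", "kwargs": {
  "plan": [
    [-0.05,0,0.15,0,0,0],
    [-0.05,0,0.15,0,0,0],
    [-0.05,0,0.15,0,0,0],
    [-0.05,0,0.15,0,0,0],
    [-0.05,0,0.15,0,0,0],
    [0,0,0,0,0,0],
    [0,0,0,0,0,0],
    [0,0,0,0,0,0]
  ]
}}

```text
time: 13.4
ee_pos: [0.4935, 0.3659, 0.2025]
ee_rot: [-0.704, -0.033, 0.022, 0.709]
wrist_force: [-1.1, 0.3, -0.3]
gripper_width: -0.0001
```

```bash
python3 go.py
python3 - <<'E'
from tins import *
t=snap("top","t10.png"); sc=snap("scene","s10.png")
im=sc["image"][:,:,::-1]; cv2.imwrite("pics/s10c.png",cv2.resize(im[140:250,200:350],None,fx=5,fy=5,interpolation=cv2.INTER_CUBIC))
im=t["image"][:,:,::-1]; cv2.imwrite("pics/t10c.png",cv2.resize(im[125:245,165:352],None,fx=4,fy=4,interpolation=cv2.INTER_CUBIC))
tins(t)
E
```

```text
t 13.4 pos [0.4935 0.3659 0.2025] F [-1.08  0.28 -0.26] M [-0.018  0.001  0.018] w -0.0001
turn needed /45deg [-0.007 -0.001  0.019]
[248.7 159.7] [237 148  25  24 441] [0.6437 0.077  0.078 ]
[302.3 203. ] [292 192  22  22 387] [ 0.5051 -0.0812  0.078 ]
[260.1 204. ] [249 194  23  21 394] [0.5053 0.0461 0.078 ]
```

View pics/s10c.png

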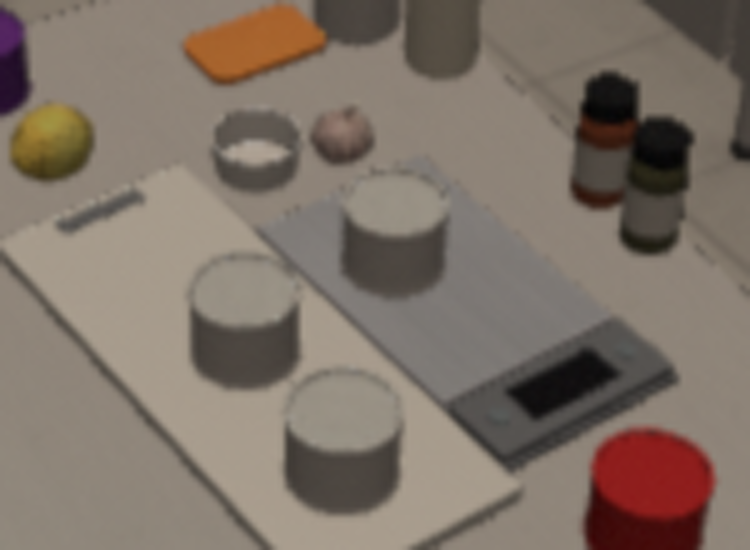

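View pics/t10c.png

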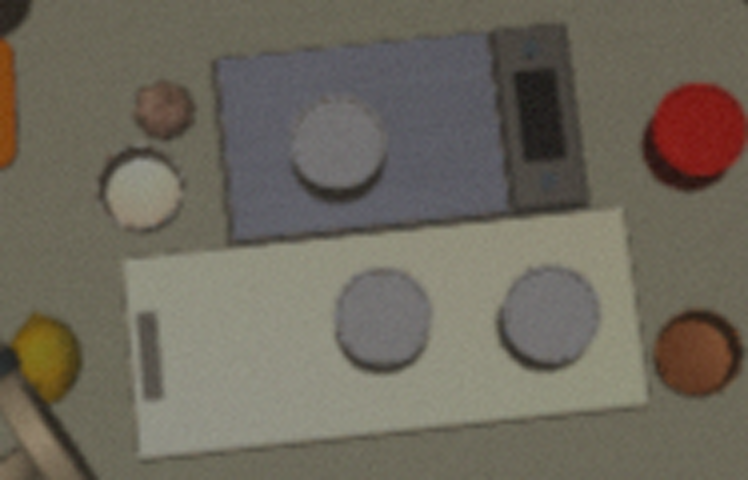

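```bash
python3 -c "
from station import env
print(env.sense()['joint_velocities'].round(4)); print(env.finish_job())"
```

```text
[-0.0144  0.0071 -0.0009 -0.0027 -0.0021  0.0028]
the job is handed in; nothing more can be done
None
```

The full tin is on the scale's plate and the two empty ones still stand on the board; I handed the job in at about 13.4 s of robot time.

- **Finding the full tin:** I gripped the leftmost tin (largest y) and lifted it. The wrist read about 5.6 N (roughly 0.57 kg), so it is the full one. I never touched the other two.
- **Placing it:** I carried it over the plate, set it down at the near edge so the plate took its weight, and let go. Then I slid it about 20 mm further in with the fingers shut, and backed away.
- **Last checks:** The final pictures put the full tin upright at about x = −18 mm, y = +23 mm in the scale's frame, so it is wholly on the plate. The other two tins are within 1 mm of where they started. The white ramekin, garlic and brown ramekin look unmoved. The lemon looks unmoved too, though in the last pictures it is partly hidden or at the edge of the crop. The gripper is clear at z ≈ 0.2 m, reading only noise-level force.
- **Not confirmed:** I did not measure how far the plate sank. I inferred it from the load moving off the wrist while the tool sank about 6 mm lower than it was when it gripped the tin on the board. The two cameras disagreed by about 4–8 mm on the plate's corners, well inside the remaining margins.

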